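# Free the jammed taper plug and put it in the tray

### The arm

A 6-joint arm with a two-finger parallel gripper is mounted at the origin on the work surface. World frame = base frame: x ahead of the robot, y to its left, z up, the work surface at z = 0. Lengths are in m, angles in degrees, forces in N, time in s.
With the tool pointing down it reaches from about 0.25 to 0.725 m from the base axis. Payload 9.7 kg.
Tool frame: the origin (TCP) lies at the very end of the fingers, on their centre line; the grasp point (between the pads) lies grasp_offset behind it (grasp_offset is the distance from the TCP to the grasp point, in m); z points along the fingers, y is the line along which they close (so a half turn about z gives the same grasp; the last joint's range is limited). The gripper opens to 85 mm and grips with 20 to 120 N. Pads are 22 mm wide; open, the fingers measure 114 mm over their backs; the gripper's body (76 mm by 85 mm) begins 54 mm behind the grasp point. The pads swing forward as they close: fully open they stand 13 mm farther back than shut.
Start: joints at [67.609, 4.979, 10.078, 95.1, 0, 90], TCP at [0.21, 0.509, 0.231] pointing down, gripper open.
Joint ranges: [-179.16, 179.16], [-48.56, 103.87], [-65.8, 70.77], [-126.05, 130.52], [-82.76, 87.17], [-180, 180]. Speed limits (degrees/s): [127.2, 127.2, 147.25, 180, 180, 180].

### API

Orientations are given as [roll, pitch, yaw] about the fixed x, y, z axes, in that order (R = Rz(yaw) Ry(pitch) Rx(roll)).
In Python, from workcell import get_obs, camera, calibration, job_done, recognise, cut_out, mark_of, grasp_offset gives the robot as it stands.
- The arm moves only by the tool servo_tool, never from a script. Its argument "moves" is a list of rows, each a list of 3 entries, a list of its own where there are three numbers: the turn, a rotation vector about the tool's x, y, z in degrees, then the shift along the tool's x, y, z in m, then the opening in per cent of the stroke, from 0 (shut) to 100 (fully open). In form: [[[ax, ay, az], [x, y, z], claw], ...]. A call has 1 to 12 rows; each row shifts and turns the commanded pose from where the row before left it, along the tool's axes as they then stand; what a row does not reach is not made up. A row lasts 1/10 s, in which the tool goes at most 50 mm and 8.59 degrees, less where a joint would pass 70% of its speed; a pose out of reach is approached as far as the arm can. A call is refused whole if a number of a shift passes 0.05 or a number of a turn 8.59, either way. A call with a gripper value outside its range is refused whole. The fingers move at their own pace and stop on an object; "force" is the grip in N (left out, the last holds). Time passes only in rows, so rows that do not move let the fingers close. It gives the time, the measured TCP pose, the force, the opening and the grip force at its end, in the units of the state.
- get_obs(): the state, without advancing time (a new reading comes with each control period).
- camera(name): name is "scene" or "top" or "wrist"; returns (picture, depth): 480x640x3 uint8, red, green, blue; 480x640 float32, m along the optical axis (not along the pixel's ray), 0 where there is no reading.
- calibration(name): a dict with "camera_matrix" (3x3 intrinsics, pixels), "R" (3x3) and "t" (3): a world point X has camera coordinates R X + t. Camera axes: x right, y down, z forward; pixel columns grow to the right and rows downward; lengths in m; the calibration is good to about 2 mm. The wrist camera is an equidistant fisheye: a pixel r from the principal point sees the ray r / f radians off the axis. A picture is of the moment at which its call begins: read the wrist's pose just before it. calibration takes no time and is no camera call; for the wrist camera it gives the pose at the moment of the call.
- job_done(): hands the job in; it is judged then, once.
Trained networks look in the newest picture that a camera, given by its name, has taken for a name from the list of things; names that differ only in an ending like _2 or _b are one class to them, and where a whole thing is asked for, a point or a joint stands for the part that bears it (a point fixed in the world has none). Each returns a list of dicts, best first, with "score" (0 to 1); they miss things now and then, are a little off and sometimes report something else, mostly with a low value. They report only what shows in the picture. A call takes as long as a camera call. They do not tell look-alikes from the thing itself.
- recognise(name, camera): "xyz" ([x, y, z] in m, in the coordinates of the camera as it stood for that picture, good to about 4 mm: the middle of the surface that is visible of it).
- cut_out(name, camera): "mask" (480x640 bool, what is visible of it).
- mark_of(name, camera): "xyz" ([x, y, z] in m, in the coordinates of the camera as it stood for that picture, good to about 4 mm: a listed point, or the origin of a listed thing).
The state is a dict: "time": time; "q": joint angles; "qd": joint speeds; "joint_efforts": joint torques, N m; "ee_pos": TCP position; "tcp_rot": TCP orientation; "wrist_force": force on the tool from outside, world axes, zero at the start; "torque": the same for the moment, N m; "opening": finger opening in m; "grasp_force": force on a finger pad.
Only numpy, scipy, OpenCV 4.12 (cv2) and the standard library are available. Lean on these libraries where they do the work, as an engineer would, in place of code of your own. Each camera call takes 0.05 s, during which the arm holds its last target. There are 200 camera calls.

### The job

First hook the yellow tray that stands by the steel stop bar by its far lip and drag it towards you until it is square against the bar. Then twist the jammed taper plug loose in the housing by its cross bar, turning it well round (at least 50 degrees) while it is still seated, pull it out, and stand it upright on the floor of the tray without dropping it. Leave the tray against its bar, and do not shift the oil filter or the small carton that stand between.

Things in the scene. Friction and masses are not known exactly. Their poses are not given: they have to be found in the camera images.
- stop: Fixed low steel stop bar on the bench, 170 mm long along its own y axis, 20 mm high. The origin is at bench height at the place where the centre of the tray comes when it stands home; the bar's working face is 70 mm from there towards -x of this frame (towards the robot). +x points away from the robot. With the housing it may stand on either side of the bench.
- tray: Loose, empty, open yellow plastic tray, 140 mm (own x) by 190 mm (own y) outside, 45 mm high, walls and floor 4 mm thick, 0.35 kg. Origin at the centre of its underside. Own +x points away from the robot. It starts 70 to 105 mm beyond its home, a little askew. Home: its near wall touches the stop bar's face, its origin at the stop's origin.
- tray_lip (a point): Middle of the outer edge of the tray's far lip, at its top: 78 mm from the tray's origin along the tray's +x, 45 mm up. The lip sticks out 8 mm from the far wall and is 4 mm thick, 190 mm long. The fingers can go down behind it, outside the tray.
- housing: Fixed aluminium pump housing: base plate 135 mm (own x) by 115 mm (own y), 12 mm thick; upright round boss 76 mm across, top 54 mm above the bench; pipe stubs along own +y and -y, 48 mm high, reaching 64 mm out. Origin at the centre of its underside, z up, the taper bore on this axis. Turned by up to 52 degrees from facing the robot. May stand left or right of the stop.
- bore (a point): Mouth of the housing's taper bore, 54 mm above the bench. The plug is jammed in it: no straight pull frees it. Turn it at least 45 degrees from the housing's x axis, either way (45 to 90 is fine). The first 20 degrees take about 0.5 N m (some 10 N pushed sideways at the bar's end); then it turns easily, stays where it is turned and lifts straight out freely.
- plug_bar (a point): Centre of the cross bar of the steel taper plug (loose, 0.4 kg). The bar is 150 mm long along this point's x axis, 14 mm wide, 14 mm high; z points up the plug's axis. Seated, the bar's centre is 93 mm above the bench, over the housing's axis, and the bar lies within 5 degrees of the housing's x axis. Under the bar is a neck 16 mm across, down to the cone's top, 31 mm below the bar's centre.
- plug_foot (a point): Centre of the flat foot of the same plug, 81 mm below the bar's centre; z up. The cone is 36 mm across here and 46 mm at its top, 50 mm up; seated, 42 mm of it is in the housing. The plug is 88 mm high over all.
- oil_filter_mid (a point): Bystander: standing grey oil filter, 72 mm across, 92 mm high; the point is half-way up.
- small_carton_mid (a point): Bystander: small white and orange carton 85 by 60 by 55 mm; the point is its centre.
Mind the look-alikes: they are no part of the job. Leave any green look-alike of the tray alone.

How it is judged:
By the outcome, as a careful person would: the job done as asked, in the order asked, and still so for the second after the job is handed in, with the robot touching nothing.
It also fails if it takes over 72 s, if anything falls off the work surface, if the arm or the gripper's body presses on something with over 40 N, if the wrist force passes 120 N, or if a joint passes its speed limit or range.

## Working session

There is one attempt and no reset: what is moved stays moved. The work goes in short steps, Python scripts to look and compute and a tool call to move; the robot and the scene stay as the last step left them, time stands still between calls to the robot, and variables do not carry over. Pictures are saved under pics/ and viewed, at most 10 in all, crops included, and the job is handed in when it is done.

Besides the shell and the picture viewer there is one more tool, called after "Emit:" as a command line: name --argument value ..., lists and objects as JSON in quotes. servo_tool: Moves the arm, as the interface text tells. Its arguments: {"type":"object","properties":{"moves":{"type":"array"},"force":{"type":"number"}},"required":["moves"]}

```bash
mkdir -p pics; cat > h.py <<'E'
import numpy as np, cv2
from workcell import *
def w(cam,p):
    c=calibration(cam);return np.array(c["R"]).T@(np.array(p)-np.array(c["t"]))
def cloud(cam,d):
    c=calibration(cam);K=np.array(c["camera_matrix"]);v,u=np.mgrid[0:480,0:640]
    P=np.stack([(u-K[0,2])/K[0,0]*d,(v-K[1,2])/K[1,1]*d,d],-1)
    return (P-np.array(c["t"]))@np.array(c["R"])
def px(cam,X):
    c=calibration(cam);q=np.array(c["camera_matrix"])@(np.array(c["R"])@X+np.array(c["t"]));return (q[:2]/q[2]).round()
E
python3 - <<'E'
from h import *
print(grasp_offset, get_obs())
for cam in ["top","scene"]:
    p,d=camera(cam);cv2.imwrite(f"pics/{cam}1.png",p[...,::-1]);np.save(f"{cam}1.npy",d)
    for n in ["stop","tray","tray_lip","housing","bore","plug_bar","plug_foot","oil_filter_mid","small_carton_mid"]:
        for r in mark_of(n,cam)[:3]:
            X=w(cam,r["xyz"]);print(cam,n,round(r["score"],2),X.round(3),px(cam,X))
E
```

```text
0.0187 {'time': 0.0, 'q': array([ 6.76074512e+01,  5.01037719e+00,  1.00347095e+01,  9.50990180e+01,
       -9.94543982e-04,  8.99997367e+01]), 'qd': array([-0.10699012,  0.05612294,  0.05947333, -0.01472944, -0.01501073,
       -0.0424895 ]), 'joint_efforts': array([-2.67213136e-04, -5.20381594e+01,  4.64805651e+01,  1.62712787e-02,
        2.34259852e-05,  2.14556428e-05]), 'ee_pos': array([0.20944155, 0.50831792, 0.23059229]), 'tcp_rot': array([-1.79925314e+02,  9.94199939e-04,  1.57607716e+02]), 'wrist_force': array([ 0.67510785, -0.04792044, -0.04259949]), 'torque': array([ 0.02851435,  0.04589475, -0.06183975]), 'grasp_force': 0.0, 'opening': 0.08566015730909556}
top tray 0.89 [ 0.337 -0.518 -0.   ] [467. 344.]
top tray 0.68 [ 0.549 -0.247 -0.001] [359. 255.]
top tray 0.35 [ 0.714 -0.005  0.029] [264. 185.]
top tray_lip 0.89 [ 0.333 -0.598  0.046] [508. 348.]
top tray_lip 0.88 [ 0.624 -0.261  0.043] [367. 223.]
top housing 0.92 [ 0.452  0.217 -0.001] [170. 288.]
top bore 0.87 [0.452 0.219 0.05 ] [163. 287.]
top plug_bar 0.79 [0.451 0.219 0.093] [157. 286.]
top oil_filter_mid 0.61 [ 0.492 -0.003  0.05 ] [258. 273.]
top small_carton_mid 0.78 [ 0.714 -0.003  0.026] [263. 185.]
top small_carton_mid 0.72 [ 0.491 -0.003  0.047] [258. 273.]
top small_carton_mid 0.67 [0.456 0.219 0.052] [163. 285.]
scene tray 0.85 [ 0.55  -0.247 -0.   ] [300. 242.]
scene tray 0.67 [ 0.333 -0.518 -0.003] [318. 179.]
scene tray_lip 0.94 [ 0.333 -0.595  0.043] [307. 157.]
scene tray_lip 0.58 [ 0.626 -0.261  0.041] [273. 236.]
scene housing 0.9 [0.453 0.221 0.   ] [427. 337.]
scene plug_bar 0.64 [0.455 0.224 0.094] [433. 310.]
scene plug_foot 0.76 [0.454 0.223 0.009] [428. 335.]
scene oil_filter_mid 0.6 [ 0.49  -0.     0.047] [365. 273.]
scene oil_filter_mid 0.16 [0.452 0.224 0.091] [434. 311.]
scene small_carton_mid 0.69 [ 0.719 -0.004  0.029] [286. 309.]
```

View pics/top1.png

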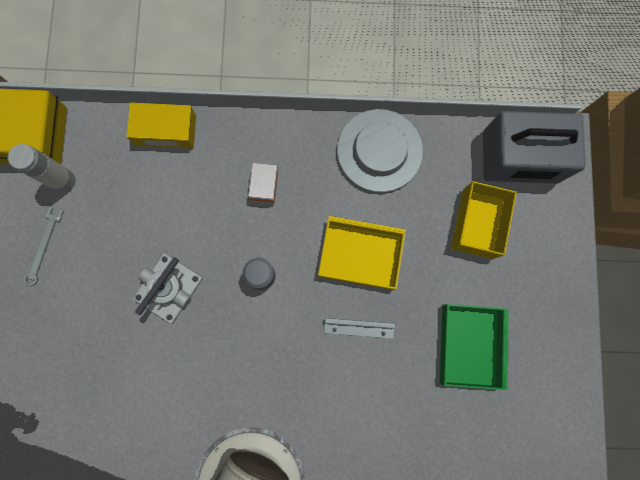

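View pics/scene1.png

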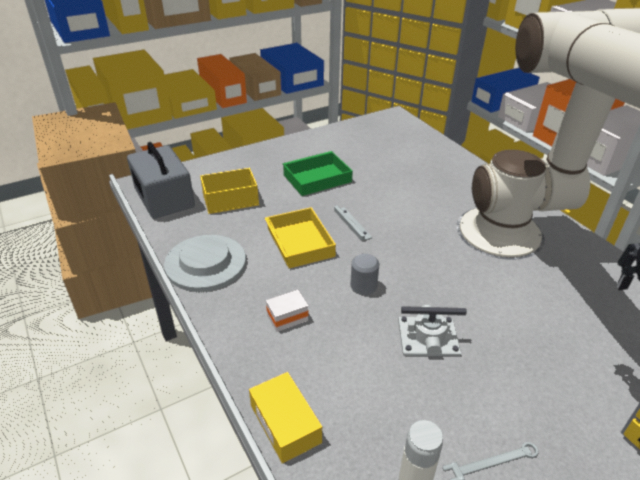

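The top view shows three tray-like things: a yellow tray at (360,255), a deeper yellow bin at (485,220) and a green tray at (473,346). The one at (360,255) fits, because it lies just beyond the steel bar at (359,328) and is the right size. The housing with its cross bar is at (165,288), the filter at (258,274) and the carton at (263,184). I'll confirm with a crop and fit the shapes.

```bash
python3 - <<'E'
from h import *
im=cv2.imread("pics/top1.png");cv2.imwrite("pics/crop1.png",cv2.resize(im[170:350,120:420],None,fx=2.6,fy=2.6,interpolation=cv2.INTER_CUBIC))
for cam in ["top","scene"]:
    d=np.load(cam+"1.npy");P=cloud(cam,d);
    def rect(lo,hi,zl,zh,name):
        m=np.all((P>[*lo,zl])&(P<[*hi,zh]),-1)&(d>0)
        if m.sum()<10: print(name,m.sum());return
        Q=P[m];r=cv2.minAreaRect(Q[:,:2].astype(np.float32));b=cv2.boxPoints(r)
        print(cam,name,m.sum(),"c",np.round(r[0],4),"size",np.round(r[1],4),"ang",round(r[2],1),"zmed",np.median(Q[:,2]).round(4));print(b.round(3).tolist())
    rect((.40,-.36),(.70,-.14),.036,.06,"trayrim")
    rect((.30,-.36),(.44,-.14),.010,.035,"stop")
    rect((.33,.10),(.58,.34),.088,.12,"plugbar")
    rect((.33,.10),(.58,.34),.006,.018,"base")
    rect((.42,-.1),(.58,.08),.085,.12,"filter")
    rect((.62,-.1),(.8,.08),.045,.07,"carton")
E
```

```text
top trayrim 794 c [ 0.5523 -0.2502] size [0.1901 0.1488] ang 81.7 zmed 0.0452
[[0.4650000035762787, -0.33399999141693115], [0.6119999885559082, -0.35499998927116394], [0.6399999856948853, -0.16699999570846558], [0.492000013589859, -0.14499999582767487]]
top stop 371 c [ 0.3708 -0.2488] size [0.1676 0.0349] ang 87.0 zmed 0.0203
[[0.3490000069141388, -0.3319999873638153], [0.3840000033378601, -0.3330000042915344], [0.3930000066757202, -0.16599999368190765], [0.3580000102519989, -0.164000004529953]]
top plugbar 470 c [0.4524 0.2195] size [0.0155 0.1498] ang 58.3 zmed 0.0995
[[0.38499999046325684, 0.25200000405311584], [0.5120000243186951, 0.17399999499320984], [0.5199999809265137, 0.18700000643730164], [0.3930000066757202, 0.26499998569488525]]
top base 1257 c [0.4548 0.2242] size [0.2288 0.2422] ang 89.2 zmed 0.0122
[[0.3319999873638153, 0.11100000143051147], [0.5740000009536743, 0.1080000028014183], [0.5770000219345093, 0.3370000123977661], [0.33500000834465027, 0.3400000035762787]]
top filter 676 c [ 0.4902 -0.0046] size [0.0675 0.0678] ang 37.5 zmed 0.0917
[[0.4429999887943268, 0.00
[... 1224 characters left out ...]
80.2 zmed 0.0111
[[0.35899999737739563, 0.1599999964237213], [0.5509999990463257, 0.12700000405311584], [0.5820000171661377, 0.30799999833106995], [0.39100000262260437, 0.3409999907016754]]
scene filter 338 c [0.493  0.0006] size [0.0623 0.0632] ang 30.7 zmed 0.0904
[[0.44999998807907104, 0.012000000104308128], [0.4819999933242798, -0.041999999433755875], [0.5360000133514404, -0.010999999940395355], [0.5040000081062317, 0.04399999976158142]]
scene carton 726 c [0.7187 0.0016] size [0.0676 0.0864] ang 85.4 zmed 0.0536
[[0.6729999780654907, -0.028999999165534973], [0.7590000033378601, -0.035999998450279236], [0.7639999985694885, 0.03200000151991844], [0.6779999732971191, 0.039000000804662704]]
```

View pics/crop1.png

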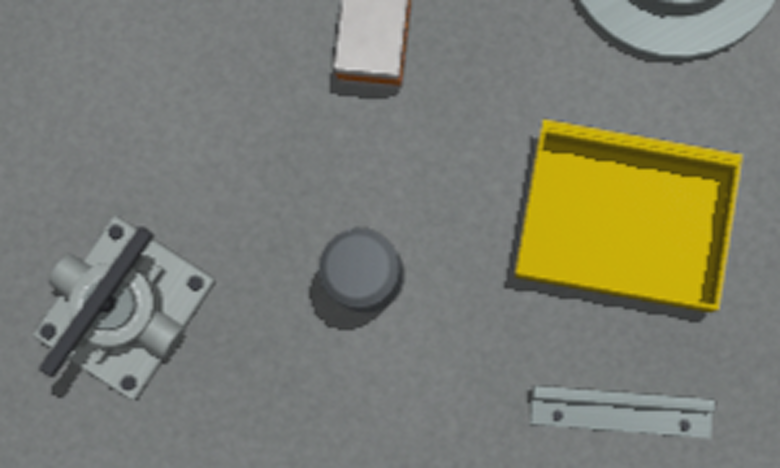

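The crop confirms it: the yellow tray stands beyond the steel bar, slightly askew. The housing, with its dark cross bar, is at lower left, and the filter and carton are between. Next I plan the approach behind the lip with open fingers, so two contacts keep the tray square.

```bash
cat >> h.py <<'E'
from scipy.spatial.transform import Rotation as Ro
def plan(xyz,yaw):
    o=get_obs();R=Ro.from_euler("xyz",o["tcp_rot"],degrees=True)
    T=Ro.from_euler("xyz",[180,0,yaw],degrees=True)
    print("t",round(o["time"],2),"at",o["ee_pos"].round(4),o["tcp_rot"].round(2),"F",o["wrist_force"].round(1),"turn",(R.inv()*T).as_rotvec(degrees=True).round(2),
     "shift after turn",T.inv().apply(np.array(xyz)-o["ee_pos"]).round(4))
E
python3 - <<'E'
from h import *
plan([.651,-.265,.10],171.9)
P=cloud("top",np.load("top1.npy"))
m=(P[...,0]>.66)&(P[...,0]<.9)&(P[...,1]>-.42)&(P[...,1]<-.16)&(P[...,2]>.006)
Q=P[m];print(Q.min(0).round(3),Q.max(0).round(3))
m=(P[...,0]>.36)&(P[...,0]<.56)&(P[...,1]>.12)&(P[...,1]<.31)&(abs(P[...,2]-.012)<.003)
from numpy import *
r=cv2.minAreaRect(P[m][:,:2].astype(float32));print(r)
mk=(m*255).astype(uint8);n,l,s,c=cv2.connectedComponentsWithStats(mk)
for k in range(1,n):
  if s[k,4]>200: print(s[k,4],cv2.minAreaRect(P[l==k][:,:2].astype(float32)))
E
```

```text
t 1.0 at [0.2095 0.5085 0.2313] [180.     0.   157.61] F [ 0.4 -0.7  1.1] turn [  0.     0.   -14.29] shift after turn [-0.5461 -0.7036  0.1313]
[ 0.661 -0.42   0.006] [ 0.9   -0.162  0.055]
((0.45148369669914246, 0.21726758778095245), (0.12069003283977509, 0.13443337380886078), 59.53848648071289)
334 ((0.47706228494644165, 0.17949983477592468), (0.07110004127025604, 0.05195242539048195), 59.65285110473633)
330 ((0.4050176739692688, 0.22370819747447968), (0.0752054825425148, 0.0476476326584816), 59.35670852661133)
```

Emit:
servo_tool --moves '[[[0,0,-7.15],[0,0,0],100],[[0,0,-7.14],[0,0,0],100],[[0,0,0],[-0.0228,-0.0293,0],100],[[0,0,0],[-0.0228,-0.0293,0],100],[[0,0,0],[-0.0228,-0.0293,0],100],[[0,0,0],[-0.0228,-0.0293,0],100],[[0,0,0],[-0.0228,-0.0293,0],100],[[0,0,0],[-0.0228,-0.0293,0],100],[[0,0,0],[-0.0228,-0.0293,0],100],[[0,0,0],[-0.0228,-0.0293,0],100],[[0,0,0],[-0.0228,-0.0293,0],100],[[0,0,0],[-0.0228,-0.0293,0],100]]'

```text
time: 2.2
ee_pos: [0.3944, 0.1849, 0.2315]
tcp_rot: [180.0, 0.0, 171.9]
wrist_force: [1.2, 0.4, 0.8]
opening: 0.0859
grasp_force: 0.0
```

Emit:
servo_tool --moves '[[[0,0,0],[-0.0228,-0.0293,0],100],[[0,0,0],[-0.0228,-0.0293,0],100],[[0,0,0],[-0.0228,-0.0293,0],100],[[0,0,0],[-0.0228,-0.0293,0],100],[[0,0,0],[-0.0228,-0.0293,0],100],[[0,0,0],[-0.0228,-0.0293,0],100],[[0,0,0],[-0.0228,-0.0293,0],100],[[0,0,0],[-0.0228,-0.0293,0],100],[[0,0,0],[-0.0228,-0.0293,0],100],[[0,0,0],[-0.0228,-0.0293,0],100],[[0,0,0],[-0.0228,-0.0293,0],100],[[0,0,0],[-0.0228,-0.0293,0],100]]'

```text
time: 3.4
ee_pos: [0.6158, -0.2018, 0.2312]
tcp_rot: [-180.0, 0.0, 171.9]
wrist_force: [0.4, 0.0, 1.8]
opening: 0.0852
grasp_force: 0.0
```

```bash
python3 - <<'E'
from h import *
plan([.651,-.265,.10],171.9);plan([.651,-.265,.01],171.9)
E
```

```text
t 3.4 at [ 0.6158 -0.2018  0.2312] [-1.8000e+02  1.0000e-02  1.7189e+02] F [0.4 0.  1.8] turn [-0.    0.01 -0.01] shift after turn [-0.0437 -0.0576  0.1312]
t 3.4 at [ 0.6158 -0.2018  0.2312] [-1.8000e+02  1.0000e-02  1.7189e+02] F [0.4 0.  1.8] turn [-0.    0.01 -0.01] shift after turn [-0.0437 -0.0576  0.2212]
```

Emit:
servo_tool --moves '[[[0,0,0],[-0.0148,-0.0197,0.01],100],[[0,0,0],[-0.0148,-0.0197,0.02],100],[[0,0,0],[-0.0148,-0.0195,0.03],100],[[0,0,0],[0,0,0.036],100],[[0,0,0],[0,0,0.035],100],[[0,0,0],[0,0,0],100]]'

```text
time: 4.0
ee_pos: [0.6484, -0.2641, 0.0941]
tcp_rot: [179.9, -0.5, 171.9]
wrist_force: [0.8, 0.5, -0.1]
opening: 0.0851
grasp_force: 0.0
```

```bash
python3 - <<'E'
from h import *
plan([.651,-.265,.008],171.9)
p,d=camera("top");cv2.imwrite("pics/t2.png",cv2.resize(p[150:330,280:440,::-1],None,fx=3,fy=3))
E
```

```text
t 4.0 at [ 0.6484 -0.2641  0.0941] [179.87  -0.51 171.88] F [ 0.8  0.5 -0.1] turn [ 0.13 -0.51 -0.02] shift after turn [-0.0027 -0.0005  0.0861]
```

View pics/t2.png

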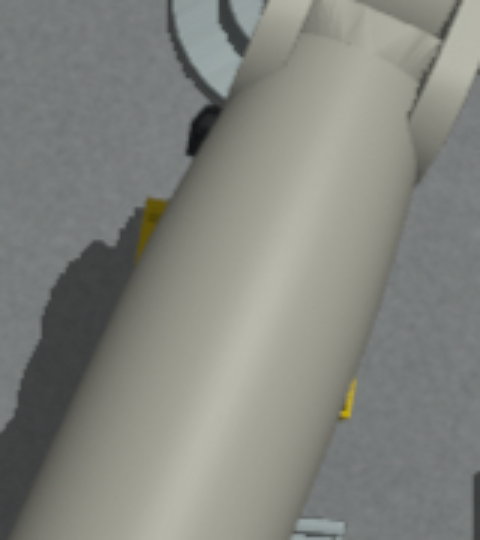

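The arm hides most of the tray here, but a finger shows at about (205,130), behind the tray's far corner at (155,205). I lower in steps and watch the force.

Emit:
servo_tool --moves '[[[0,0,0],[0,0,0.02],100],[[0,0,0],[0,0,0.02],100],[[0,0,0],[0,0,0.01],100],[[0,0,0],[0,0,0],100]]'

```text
time: 4.45
ee_pos: [0.651, -0.2648, 0.0508]
tcp_rot: [180.0, -0.0, 171.9]
wrist_force: [-0.7, 0.5, 0.8]
opening: 0.0856
grasp_force: 0.0
```

```bash
python3 - <<'E'
from h import *
plan([.651,-.265,.008],171.9);print(get_obs()["q"].round(1))
E
```

```text
t 4.45 at [ 0.651  -0.2648  0.0508] [ 1.8000e+02 -1.0000e-02  1.7191e+02] F [-0.7  0.5  0.8] turn [ 0.   -0.01  0.01] shift after turn [-0.0001 -0.0002  0.0428]
[-22.1  26.3  16.   79.8   0.  -14. ]
```

Emit:
servo_tool --moves '[[[0,0,0],[0,0,0.022],100],[[0,0,0],[0,0,0.021],100],[[0,0,0],[0,0,0],100],[[0,0,0],[0.005,0,0],100],[[0,0,0],[0.005,0,0],100],[[0,0,0],[0.004,0,0],100],[[0,0,0],[0,0,0],100]]'

```text
time: 5.15
ee_pos: [0.6369, -0.2631, 0.0086]
tcp_rot: [-180.0, 0.1, 171.9]
wrist_force: [-0.6, 0.4, 0.7]
opening: 0.0851
grasp_force: 0.0
```

Emit:
servo_tool --moves '[[[0,0,-0.5],[0.007,-0.0004,0],100],[[0,0,-0.5],[0.007,-0.0004,0],100],[[0,0,-0.5],[0.007,-0.0004,0],100],[[0,0,-0.5],[0.007,-0.0004,0],100],[[0,0,-0.5],[0.007,-0.0004,0],100],[[0,0,-0.5],[0.007,-0.0004,0],100],[[0,0,-0.5],[0.007,-0.0004,0],100],[[0,0,-0.5],[0.007,-0.0004,0],100],[[0,0,-0.5],[0.007,-0.0004,0],100],[[0,0,-0.5],[0.007,-0.0004,0],100],[[0,0,0],[0.007,0,0],100],[[0,0,0],[0,0,0],100]]'

```text
time: 6.35
ee_pos: [0.5586, -0.2593, 0.007]
tcp_rot: [180.0, -0.1, 176.9]
wrist_force: [0.5, 0.5, -0.4]
opening: 0.0853
grasp_force: 0.0
```

```bash
python3 - <<'E'
from h import *
plan([.5474,-.2578,.008],176.9)
d=camera("top")[1];p=cloud("top",d)
m=np.all((p>[.38,-.36,.036])&(p<[.62,-.14,.05]),-1)
print(m.sum(),cv2.minAreaRect(p[m][:,:2].astype(np.float32)))
E
```

```text
t 6.35 at [ 0.5586 -0.2593  0.007 ] [ 1.7999e+02 -9.0000e-02  1.7687e+02] F [ 0.5  0.5 -0.4] turn [ 0.01 -0.09 -0.03] shift after turn [ 0.0113  0.0009 -0.001 ]
235 ((0.4803316593170166, -0.25740617513656616), (0.2257629930973053, 0.09983184933662415), 66.26466369628906)
```

Emit:
servo_tool --moves '[[[0,0,0],[0.003,0,0],100],[[0,0,0],[0.003,0,0],100],[[0,0,0],[0.002,0,0],100],[[0,0,0],[0.001,0,0],100]]'

```text
time: 6.8
ee_pos: [0.5508, -0.2588, 0.0071]
tcp_rot: [180.0, -0.0, 176.9]
wrist_force: [0.1, -0.3, -0.6]
opening: 0.0853
grasp_force: 0.6
```

Emit:
servo_tool --moves '[[[0,0,0],[0.001,0,0],100],[[0,0,0],[0.001,0,0],100]]'

```text
time: 7.0
ee_pos: [0.549, -0.2588, 0.0072]
tcp_rot: [-180.0, -0.0, 176.9]
wrist_force: [1.5, 0.5, -0.6]
opening: 0.0854
grasp_force: 0.6
```

Emit:
servo_tool --moves '[[[0,0,0],[0.001,0,0],100]]'

```text
time: 7.1
ee_pos: [0.548, -0.2587, 0.0073]
tcp_rot: [-180.0, 0.0, 176.9]
wrist_force: [1.5, 0.2, -0.5]
opening: 0.0854
grasp_force: 0.6
```

```bash
python3 - <<'E'
from h import *
plan([.5474,-.2578,.008],176.9)
p,d=camera("scene");cv2.imwrite("pics/s3.png",cv2.resize(p[150:300,230:430,::-1],None,fx=4,fy=4))
E
```

```text
t 7.1 at [ 0.548  -0.2587  0.0073] [-180.     0.   176.9] F [ 1.5  0.2 -0.5] turn [-0.  0.  0.] shift after turn [ 0.0007  0.0009 -0.0007]
```

View pics/s3.png

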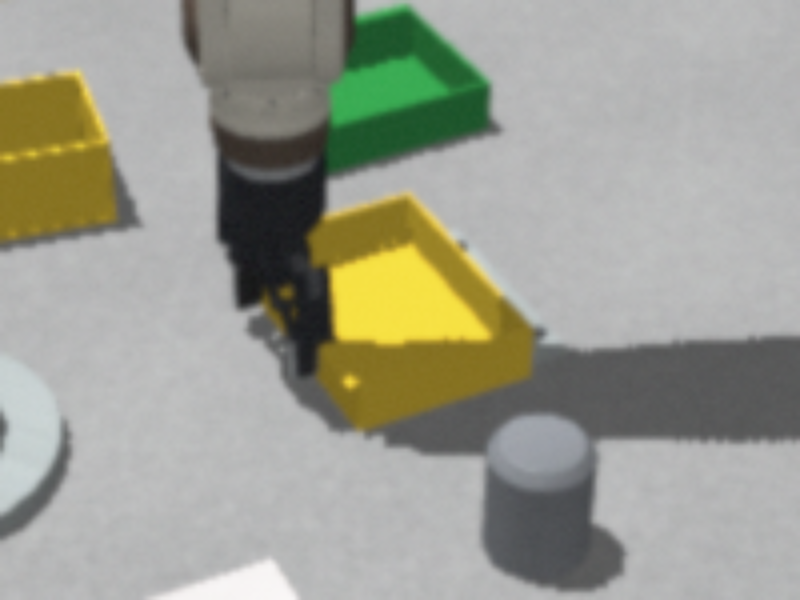

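The fingers are hooked behind the far lip at about (290,300), and the tray's near wall is almost at the bar at (500,280). I keep inching until the force rises.

Emit:
servo_tool --moves '[[[0,0,0],[0.001,0,0],100],[[0,0,0],[0.001,0,0],100]]'

```text
time: 7.35
ee_pos: [0.5463, -0.2586, 0.0074]
tcp_rot: [180.0, 0.0, 176.9]
wrist_force: [5.6, 1.9, -0.1]
opening: 0.0852
grasp_force: 2.8
```

Emit:
servo_tool --moves '[[[0,0,0],[0.001,0,0],100],[[0,0,0],[0,0,0],100]]'

```text
time: 7.55
ee_pos: [0.5462, -0.2584, 0.0079]
tcp_rot: [180.0, 0.1, 176.9]
wrist_force: [5.6, 1.4, 0.1]
opening: 0.0854
grasp_force: 3.0
```

Emit:
servo_tool --moves '[[[0,0,0],[0.001,0,0],100],[[0,0,0],[0,0,0],100]]'

```text
time: 7.75
ee_pos: [0.546, -0.2583, 0.0083]
tcp_rot: [180.0, 0.2, 177.0]
wrist_force: [9.9, 2.0, -0.6]
opening: 0.0854
grasp_force: 4.5
```

Emit:
servo_tool --moves '[[[0,0,0],[0.001,0,0],100],[[0,0,0],[0.001,0,0],100],[[0,0,0],[0,0,0],100]]'

```text
time: 8.05
ee_pos: [0.5457, -0.2581, 0.0091]
tcp_rot: [180.0, 0.4, 177.0]
wrist_force: [16.6, 4.4, 1.9]
opening: 0.0853
grasp_force: 7.8
```

Emit:
servo_tool --moves '[[[0,0,0],[-0.002,0,0],100],[[0,0,0],[-0.004,0,0],100],[[0,0,0],[-0.006,0,0],100],[[0,0,0],[-0.008,0,0],100],[[0,0,0],[0,0,-0.03],100],[[0,0,0],[0,0,-0.05],100],[[0,0,0],[0,0,-0.05],100],[[0,0,0],[0,0,-0.05],100],[[0,0,0],[0,0,-0.04],100],[[0,0,0],[0,0,0],100]]'

```text
time: 9.05
ee_pos: [0.5638, -0.2603, 0.234]
tcp_rot: [-179.8, 0.5, 176.9]
wrist_force: [0.3, -0.5, 0.0]
opening: 0.0852
grasp_force: 0.0
```

```bash
python3 - <<'E'
from h import *
plan([.4525,.2205,.20],148.4)
E
```

```text
t 9.05 at [ 0.5638 -0.2603  0.234 ] [-179.8     0.47  176.89] F [ 0.3 -0.5  0. ] turn [-0.08  0.51 28.49] shift after turn [0.3467 0.3512 0.034 ]
```

Emit:
servo_tool --moves '[[[0,0,7.12],[0,0,0],100],[[0,0,7.12],[0,0,0],100],[[0,0,7.12],[0,0,0],100],[[0,0,7.12],[0,0,0],100]]'

```text
time: 9.45
ee_pos: [0.5622, -0.2596, 0.2264]
tcp_rot: [-180.0, -0.1, 148.1]
wrist_force: [-0.3, -0.7, -0.7]
opening: 0.0852
grasp_force: 0.0
```

Emit:
servo_tool --moves '[[[0,0,0],[0.0315,0.0319,0],100],[[0,0,0],[0.0315,0.0319,0],100],[[0,0,0],[0.0315,0.0319,0],100],[[0,0,0],[0.0315,0.0319,0],100],[[0,0,0],[0.0315,0.0319,0],100],[[0,0,0],[0.0315,0.0319,0],100],[[0,0,0],[0.0315,0.0319,0],100],[[0,0,0],[0.0315,0.0319,0],100],[[0,0,0],[0.0315,0.0319,0],100],[[0,0,0],[0.0315,0.0319,0],100],[[0,0,0],[0.0315,0.0319,0.02],100],[[0,0,0],[0,0,0],100]]'

```text
time: 10.65
ee_pos: [0.4488, 0.2247, 0.2043]
tcp_rot: [-179.8, -0.2, 148.7]
wrist_force: [-0.1, -0.2, 0.6]
opening: 0.0857
grasp_force: 0.0
```

```bash
cat >> h.py <<'E'
def rect(P,lo,hi):
    m=np.all((P>lo)&(P<hi),-1);n,l,s,_=cv2.connectedComponentsWithStats(m.astype(np.uint8))
    k=1+np.argmax(s[1:,4]);m=l==k;r=cv2.minAreaRect(P[m][:,:2].astype(np.float32));return m.sum(),np.round(r[0],4),np.round(r[1],4),round(r[2],2)
E
python3 - <<'E'
from h import *
plan([.4525,.2205,.085],148.4)
for c in["top","scene"]:
    p,d=camera(c);P=cloud(c,d);cv2.imwrite(f"pics/{c}4.png",cv2.resize(p[...,::-1],None,fx=1.25,fy=1.25))
    print("tray",rect(P,(.36,-.38,.038),(.60,-.12,.06)))
    print("bar",rect(P,(.33,.10,.088),(.58,.34,.12)))
    for k in mark_of("plug_bar",c)[:1]+mark_of("tray",c)[:2]: print(k["score"],w(c,k["xyz"]).round(4))
E
```

```text
t 10.65 at [0.4488 0.2247 0.2043] [-1.7984e+02 -1.6000e-01  1.4870e+02] F [-0.1 -0.2  0.6] turn [-0.16 -0.16  0.3 ] shift after turn [-0.0054 -0.0017  0.1193]
tray (np.int64(773), array([ 0.4623, -0.2536]), array([0.1906, 0.1483]), 87.06)
bar (np.int64(266), array([0.4796, 0.2028]), array([0.015 , 0.0858]), 58.42)
0.77 [0.4512 0.2188 0.095 ]
0.91 [ 0.4594 -0.2553  0.0008]
0.72 [ 0.3363 -0.5197  0.0013]
tray (np.int64(487), array([ 0.4616, -0.2504]), array([0.2009, 0.1534]), 87.53)
bar (np.int64(453), array([0.4532, 0.2234]), array([0.0222, 0.1501]), 56.44)
0.95 [0.4563 0.2209 0.0921]
0.77 [ 0.3324 -0.5199 -0.0058]
0.62 [ 0.4608 -0.2528 -0.0008]
```

View pics/top4.png

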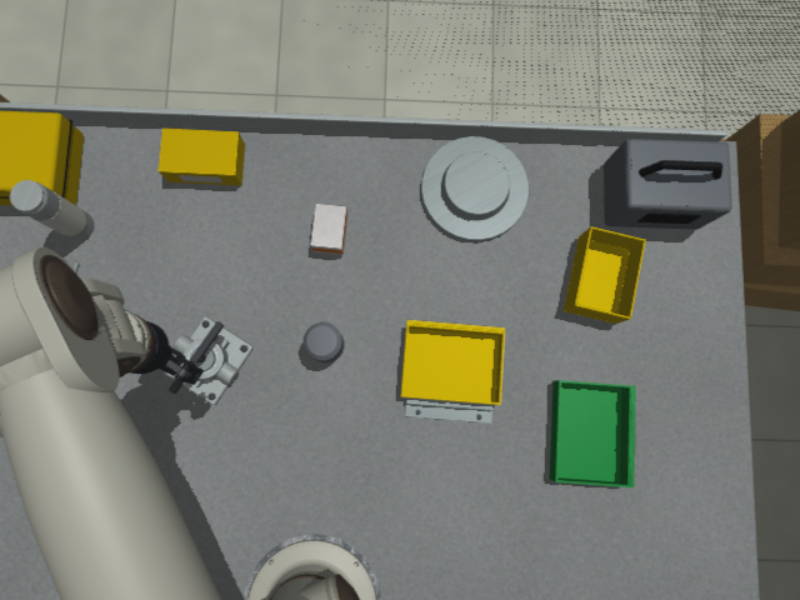

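The tray now reads (0.4583, -0.2534), yaw about -2.9°, flush on the bar at (450,410), and filter and carton have not moved. Next I lower the gripper over the bar centre. I keep the tips at the bar's underside because the 16 mm neck is wider than the bar.

Emit:
servo_tool --moves '[[[-0.15,-0.15,0.3],[-0.0054,-0.0017,0],100],[[0,0,0],[0,0,0.035],100],[[0,0,0],[0,0,0.035],100],[[0,0,0],[0,0,0.025],100],[[0,0,0],[0,0,0],100],[[0,0,0],[0,0,0],100]]'

```text
time: 11.55
ee_pos: [0.4551, 0.2161, 0.1132]
tcp_rot: [179.8, 0.2, 148.0]
wrist_force: [0.6, -0.5, 1.3]
opening: 0.0855
grasp_force: 0.0
```

```bash
python3 - <<'E'
from h import *
plan([.4525,.2205,.087],148.4)
E
```

```text
t 11.55 at [0.4551 0.2161 0.1132] [1.7983e+02 1.7000e-01 1.4805e+02] F [ 0.6 -0.5  1.3] turn [ 0.17  0.17 -0.35] shift after turn [0.0045 0.0024 0.0262]
```

Emit:
servo_tool --moves '[[[0.16,0.16,-0.35],[0.0045,0.0024,0.01],100],[[0,0,0],[0,0,0.0162],100],[[0,0,0],[0,0,0],100],[[0,0,0],[0,0,0],100]]'

```text
time: 11.95
ee_pos: [0.4524, 0.2214, 0.0869]
tcp_rot: [180.0, 0.0, 148.5]
wrist_force: [0.3, 0.6, 0.6]
opening: 0.0851
grasp_force: 0.0
```

```bash
python3 - <<'E'
from h import *
plan([.4525,.2205,.087],148.4)
p,d=camera("wrist");cv2.imwrite("pics/w5.png",p[...,::-1])
for k in mark_of("plug_bar","wrist")[:1]: print(k["score"],w("wrist",k["xyz"]).round(4))
E
```

```text
t 11.95 at [0.4524 0.2214 0.0869] [1.7998e+02 1.0000e-02 1.4848e+02] F [0.3 0.6 0.6] turn [0.02 0.01 0.08] shift after turn [-0.0006 -0.0007 -0.0001]
0.93 [0.4468 0.2192 0.092 ]
```

View pics/w5.png

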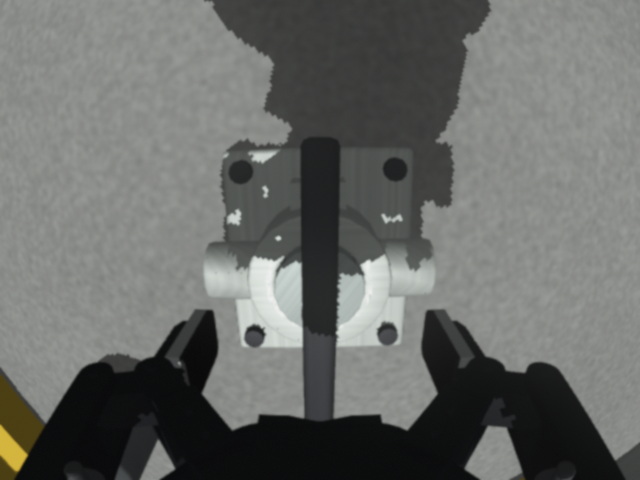

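The bar (columns 300–340) sits midway between the fingers (215 and 427) and is aligned with them. I close on it.

Emit:
servo_tool --moves '[[[0,0,0],[0,0,0],0],[[0,0,0],[0,0,0],0],[[0,0,0],[0,0,0],0],[[0,0,0],[0,0,0],0],[[0,0,0],[0,0,0],0],[[0,0,0],[0,0,0],0],[[0,0,0],[0,0,0],0],[[0,0,0],[0,0,0],0]]' --force 40

```text
time: 12.85
ee_pos: [0.4522, 0.2212, 0.0862]
tcp_rot: [180.0, -0.0, 148.5]
wrist_force: [-0.3, 0.9, 1.3]
opening: 0.0128
grasp_force: 41.4
```

Emit:
servo_tool --moves '[[[0,0,0],[0,0,0],0],[[0,0,0],[0,0,0],0],[[0,0,0],[0,0,0],0]]' --force 110

```text
time: 13.15
ee_pos: [0.4523, 0.2212, 0.0864]
tcp_rot: [180.0, 0.0, 148.5]
wrist_force: [-0.4, -0.4, 5.8]
opening: 0.011
grasp_force: 108.3
```

Emit:
servo_tool --moves '[[[0,0,-4],[0,0,0],0],[[0,0,-4],[0,0,0],0],[[0,0,-4],[0,0,0],0],[[0,0,-4],[0,0,0],0]]'

```text
time: 13.55
ee_pos: [0.4525, 0.221, 0.0865]
tcp_rot: [180.0, 0.0, 164.6]
wrist_force: [0.4, -0.5, 5.2]
opening: 0.0109
grasp_force: 108.3
```

```bash
python3 - <<'E'
from h import *
plan([.4525,.2205,.087],148.4);o=get_obs();print(o["torque"],o["opening"])
p,d=camera("scene");print(rect(cloud("scene",d),(.33,.10,.09),(.58,.34,.104)))
E
```

```text
t 13.55 at [0.4525 0.221  0.0865] [1.7999e+02 4.0000e-02 1.6460e+02] F [ 0.4 -0.5  5.2] turn [1.00e-02 4.00e-02 1.62e+01] shift after turn [-0.0003 -0.0005 -0.0005]
[-0.19135621 -0.08640283 -0.23472452] 0.01086005607375113
(np.int64(228), array([0.4845, 0.2121]), array([0.0308, 0.0854]), 64.86)
```

Emit:
servo_tool --moves '[[[0,0,-4],[0,0,0],0],[[0,0,-4],[0,0,0],0],[[0,0,-4],[0,0,0],0],[[0,0,-4.5],[0,0,0],0],[[0,0,-4.5],[0,0,0],0],[[0,0,-4.5],[0,0,0],0],[[0,0,-4.5],[0,0,0],0],[[0,0,-4.5],[0,0,0],0],[[0,0,-4.5],[0,0,0],0],[[0,0,-4.5],[0,0,0],0],[[0,0,-4.5],[0,0,0],0],[[0,0,-4.5],[0,0,0],0]]'

```text
time: 14.8
ee_pos: [0.4524, 0.2212, 0.0865]
tcp_rot: [-180.0, 0.0, -142.8]
wrist_force: [0.5, -0.6, 6.0]
opening: 0.0109
grasp_force: 108.3
```

```bash
python3 - <<'E'
from h import *
plan([.4525,.2205,.087],148.4);o=get_obs();print(o["torque"],o["opening"])
p,d=camera("wrist");cv2.imwrite("pics/w6.png",p[...,::-1])
E
```

```text
t 14.8 at [0.4524 0.2212 0.0865] [-1.7999e+02  3.0000e-02 -1.4284e+02] F [ 0.5 -0.6  6. ] turn [1.000e-02 4.000e-02 6.876e+01] shift after turn [-0.0004 -0.0006 -0.0005]
[-0.0058733  -0.01749835  0.01543977] 0.010922863782636866
```

View pics/w6.png

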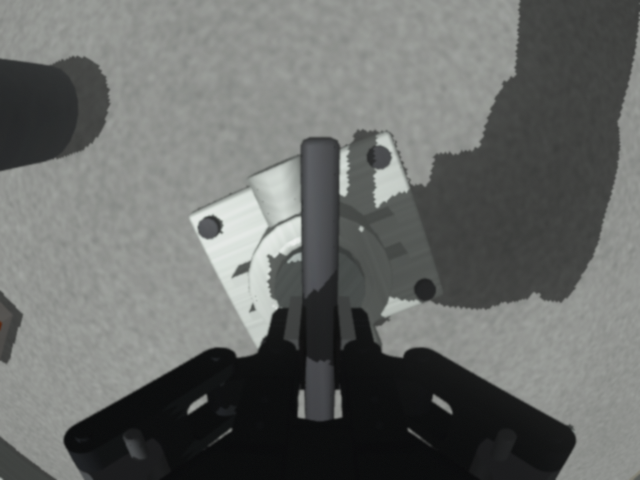

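The bar turned about 68° with the gripper, while the housing now shows rotated in the view. I pull straight up.

Emit:
servo_tool --moves '[[[0,0,0],[0,0,-0.005],0],[[0,0,0],[0,0,-0.007],0],[[0,0,0],[0,0,-0.01],0],[[0,0,0],[0,0,-0.01],0]]'

```text
time: 15.25
ee_pos: [0.452, 0.221, 0.1187]
tcp_rot: [180.0, -0.1, -143.1]
wrist_force: [0.1, -0.3, -4.0]
opening: 0.0111
grasp_force: 107.9
```

Emit:
servo_tool --moves '[[[0,0,0],[0,0,-0.015],0],[[0,0,0],[0,0,-0.02],0],[[0,0,0],[0,0,-0.02],0],[[0,0,0],[0,0,-0.02],0],[[0,0,0],[0,0,-0.02],0],[[0,0,0],[0,0,-0.02],0],[[0,0,0],[0,0,-0.02],0],[[0,0,0],[0,0,-0.01],0],[[0,0,0],[0,0,0],0],[[0,0,0],[0,0,0],0]]'

```text
time: 16.25
ee_pos: [0.4522, 0.2211, 0.2626]
tcp_rot: [180.0, -0.0, -143.0]
wrist_force: [0.4, -0.6, -5.7]
opening: 0.0108
grasp_force: 108.0
```

```bash
python3 - <<'E'
from h import *
plan([.4584,-.2532,.264],-142.84);o=get_obs();print(o["torque"],o["opening"])
p,d=camera("scene");cv2.imwrite("pics/s7.png",p[200:400,320:560,::-1].repeat(3,0).repeat(3,1))
for n in("plug_bar","plug_foot"):
  for k in mark_of(n,"scene")[:1]: print(n,k["score"],w("scene",k["xyz"]).round(4))
E
```

```text
t 16.25 at [0.4522 0.2211 0.2626] [ 1.7999e+02 -4.0000e-02 -1.4304e+02] F [ 0.4 -0.6 -5.7] turn [ 0.01 -0.04 -0.2 ] shift after turn [ 0.2816 -0.3818 -0.0014]
[0.01698056 0.06587887 0.04777059] 0.010783998920876243
plug_bar 0.71 [0.454  0.2215 0.2676]
plug_foot 0.94 [0.4541 0.2234 0.1868]
```

View pics/s7.png

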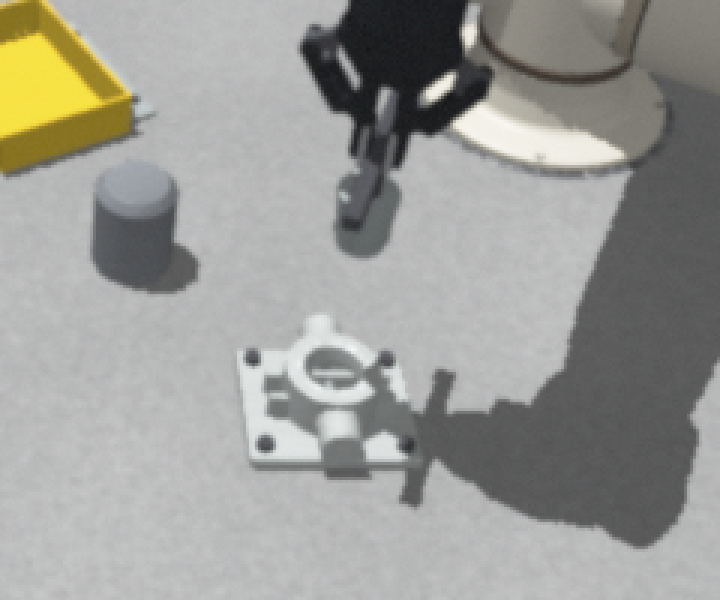

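The plug hangs upright at about (365,200), clear of the housing. Its foot is about 0.18 m up, which clears the filter. I carry it to over the tray.

Emit:
servo_tool --moves '[[[0,0,0],[0.0042,-0.0057,0],0],[[0,0,0],[0.0085,-0.0115,0],0],[[0,0,0],[0.0141,-0.0191,0],0],[[0,0,0],[0.0141,-0.0191,0],0],[[0,0,0],[0.0141,-0.0191,0],0],[[0,0,0],[0.0141,-0.0191,0],0],[[0,0,0],[0.0141,-0.0191,0],0],[[0,0,0],[0.0141,-0.0191,0],0],[[0,0,0],[0.0141,-0.0191,0],0],[[0,0,0],[0.0141,-0.0191,0],0],[[0,0,0],[0.0141,-0.0191,0],0],[[0,0,0],[0.0141,-0.0191,0],0]]'

```text
time: 17.6
ee_pos: [0.4539, -0.0395, 0.2631]
tcp_rot: [-180.0, -0.0, -143.1]
wrist_force: [1.0, -0.0, -4.8]
opening: 0.0106
grasp_force: 108.0
```

Emit:
servo_tool --moves '[[[0,0,0],[0.0141,-0.0191,0],0],[[0,0,0],[0.0141,-0.0191,0],0],[[0,0,0],[0.0141,-0.0191,0],0],[[0,0,0],[0.0141,-0.0191,0],0],[[0,0,0],[0.0141,-0.0191,0],0],[[0,0,0],[0.0141,-0.0191,0],0],[[0,0,0],[0.0141,-0.0191,0],0],[[0,0,0],[0.0085,-0.0115,0],0],[[0,0,0],[0.0062,-0.0081,0],0],[[0,0,0],[0,0,0],0],[[0,0,0],[0,0,0],0]]'

```text
time: 18.7
ee_pos: [0.4561, -0.228, 0.2631]
tcp_rot: [180.0, -0.0, -143.0]
wrist_force: [0.4, 0.1, -4.1]
opening: 0.0109
grasp_force: 108.1
```

```bash
python3 - <<'E'
from h import *
plan([.4584,-.2532,.10],-142.84)
for c in("scene","top"):
 camera(c)
 for n in("plug_bar","plug_foot"):
  for k in mark_of(n,c)[:1]: print(n,k["score"],w(c,k["xyz"]).round(4))
E
```

```text
t 18.7 at [ 0.4561 -0.228   0.2631] [ 179.97   -0.   -143.04] F [ 0.4  0.1 -4.1] turn [ 0.03 -0.   -0.2 ] shift after turn [ 0.0134 -0.0215  0.1631]
plug_bar 0.7 [ 0.4571 -0.2251  0.2683]
plug_foot 0.64 [ 0.458 -0.224  0.187]
```

Emit:
servo_tool --moves '[[[0,0,0],[0.0067,-0.0108,0],0],[[0,0,0],[0.0067,-0.0107,0.01],0],[[0,0,0],[0,0,0.025],0],[[0,0,0],[0,0,0.025],0],[[0,0,0],[0,0,0.025],0],[[0,0,0],[0,0,0.025],0],[[0,0,0],[0,0,0.025],0],[[0,0,0],[0,0,0.02],0],[[0,0,0],[0,0,0.015],0],[[0,0,0],[0,0,0],0],[[0,0,0],[0,0,0],0]]'

```text
time: 20.1
ee_pos: [0.4584, -0.2539, 0.0933]
tcp_rot: [180.0, -0.0, -143.0]
wrist_force: [0.1, -0.3, -3.4]
opening: 0.0108
grasp_force: 108.2
```

```bash
python3 - <<'E'
from h import *
plan([.4584,-.2532,.0784],-142.84)
E
```

```text
t 20.1 at [ 0.4584 -0.2539  0.0933] [ 1.8000e+02 -2.0000e-02 -1.4305e+02] F [ 0.1 -0.3 -3.4] turn [ 0.   -0.02 -0.21] shift after turn [-0.0005  0.0006  0.0149]
```

Emit:
servo_tool --moves '[[[0,0,0],[0,0,0.005],0],[[0,0,0],[0,0,0.004],0],[[0,0,0],[0,0,0.003],0],[[0,0,0],[0,0,0.001],0],[[0,0,0],[0,0,0],0]]'

```text
time: 20.6
ee_pos: [0.4583, -0.2535, 0.08]
tcp_rot: [180.0, -0.0, -143.0]
wrist_force: [0.8, -0.4, -4.1]
opening: 0.0111
grasp_force: 108.4
```

Emit:
servo_tool --moves '[[[0,0,0],[0,0,0.001],0],[[0,0,0],[0,0,0],0]]'

```text
time: 20.8
ee_pos: [0.4584, -0.2536, 0.0791]
tcp_rot: [180.0, -0.0, -143.0]
wrist_force: [0.3, -0.2, -4.0]
opening: 0.0109
grasp_force: 108.4
```

Emit:
servo_tool --moves '[[[0,0,0],[0,0,0.0005],0],[[0,0,0],[0,0,0],0]]'

```text
time: 21.0
ee_pos: [0.4584, -0.2536, 0.0786]
tcp_rot: [-180.0, -0.0, -143.0]
wrist_force: [0.4, 0.3, -5.1]
opening: 0.0109
grasp_force: 108.4
```

Emit:
servo_tool --moves '[[[0,0,0],[0,0,0.0005],0],[[0,0,0],[0,0,0],0]]'

```text
time: 21.2
ee_pos: [0.4585, -0.2536, 0.0785]
tcp_rot: [-180.0, 0.0, -143.0]
wrist_force: [-1.1, 0.4, 0.1]
opening: 0.011
grasp_force: 109.0
```

Emit:
servo_tool --moves '[[[0,0,0],[0,0,0.0005],0],[[0,0,0],[0,0,0],0]]'

```text
time: 21.4
ee_pos: [0.4586, -0.2537, 0.0785]
tcp_rot: [-179.9, 0.0, -143.0]
wrist_force: [-1.8, 0.5, 5.1]
opening: 0.0111
grasp_force: 109.7
```

Foot is on the floor: contact came at the expected height. I ease the grip, then open.

Emit:
servo_tool --moves '[[[0,0,0],[0,0,0],0],[[0,0,0],[0,0,0],0],[[0,0,0],[0,0,0],0]]' --force 20

```text
time: 21.7
ee_pos: [0.4586, -0.2537, 0.0785]
tcp_rot: [-179.9, 0.0, -143.0]
wrist_force: [-2.2, 1.0, 5.4]
opening: 0.0114
grasp_force: 109.7
```

Emit:
servo_tool --moves '[[[0,0,0],[0,0,0],15],[[0,0,0],[0,0,0],20],[[0,0,0],[0,0,0],30],[[0,0,0],[0,0,0],45],[[0,0,0],[0,0,0],60],[[0,0,0],[0,0,0],80],[[0,0,0],[0,0,0],80],[[0,0,0],[0,0,0],80],[[0,0,0],[0,0,0],80]]'

```text
time: 22.6
ee_pos: [0.4584, -0.2536, 0.0776]
tcp_rot: [180.0, -0.0, -143.0]
wrist_force: [0.7, -0.3, 0.2]
opening: 0.0684
grasp_force: 0.0
```

Emit:
servo_tool --moves '[[[0,0,0],[0,0,-0.01],80],[[0,0,0],[0,0,-0.02],80],[[0,0,0],[0,0,-0.03],80],[[0,0,0],[0,0,-0.04],80],[[0,0,0],[0,0,-0.04],80],[[0,0,0],[0.035,0.03,-0.02],80],[[0,0,0],[0.035,0.03,0],80],[[0,0,0],[0.035,0.03,0],80],[[0,0,0],[0.035,0.03,0],80],[[0,0,0],[0,0,0],80],[[0,0,0],[0,0,0],80]]'

```text
time: 23.7
ee_pos: [0.2743, -0.2421, 0.2387]
tcp_rot: [-179.9, 0.0, -143.1]
wrist_force: [1.3, -0.2, -0.3]
opening: 0.0683
grasp_force: 0.0
```

```bash
python3 - <<'E'
from h import *
plan([.4584,-.2532,.0784],-142.84)
p,d=camera("scene");cv2.imwrite("pics/s8.png",p[130:370,240:560,::-1].repeat(2,0).repeat(2,1))
for c in("top","scene"):
 if c=="top":d=camera(c)[1]
 P=cloud(c,d);print("tray",rect(P,(.36,-.38,.038),(.60,-.12,.05)));print("bar",rect(P,(.36,-.35,.08),(.56,-.15,.11)));print("filter",rect(P,(.42,-.1,.085),(.58,.08,.12)));print("carton",rect(P,(.62,-.1,.045),(.8,.08,.07)))
E
```

```text
t 23.7 at [ 0.2743 -0.2421  0.2387] [-1.7985e+02  2.0000e-02 -1.4312e+02] F [ 1.3 -0.2 -0.3] turn [-0.15  0.02 -0.28] shift after turn [-0.14   -0.1201  0.1603]
tray (np.int64(752), array([ 0.4623, -0.2534]), array([0.19  , 0.1482]), 87.08)
bar (np.int64(419), array([ 0.4589, -0.2544]), array([0.1494, 0.015 ]), 36.9)
filter (np.int64(665), array([ 0.4894, -0.0046]), array([0.0674, 0.0681]), 66.94)
carton (np.int64(870), array([ 0.7176, -0.0038]), array([0.0605, 0.0858]), 85.99)Traceback (most recent call last):
  File "<stdin>", line 6, in <module>
  File "h.py", line 19, in rect
    k=1+np.argmax(s[1:,4]);m=l==k;r=cv2.minAreaRect(P[m][:,:2].astype(np.float32));return m.sum(),np.round(r[0],4),np.round(r[1],4),round(r[2],2)
        ~~~~~~~~~^^^^^^^^^
    return _wrapfunc(a, 'argmax', axis=axis, out=out, **kwds)
    return bound(*args, **kwds)
ValueError: attempt to get argmax of an empty sequence
```

View pics/s8.png

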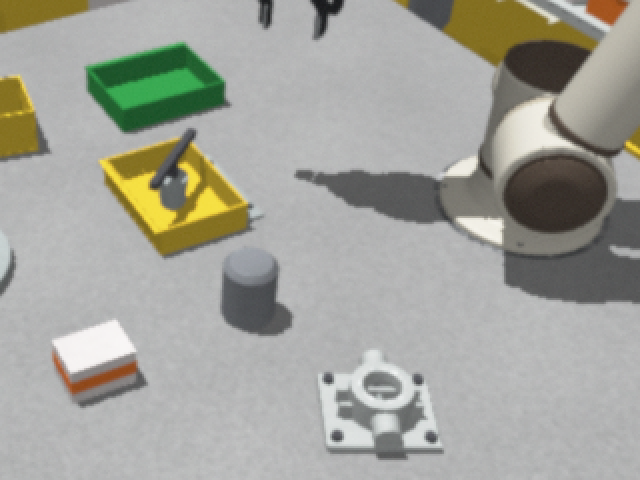

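The plug stands upright in the yellow tray at (175,185), and the tray is still flush on its bar. The filter and carton have not moved, and the arm touches nothing.

```bash
python3 -c "from workcell import *; print(job_done())"
```

```text
the job is handed in; nothing more can be done
None
```

The job is handed in: the tray sits square against its bar, the plug was turned about 68° while seated, pulled out and stood upright in the tray, and the filter and carton did not move.

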